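# Find the worn castors by feel and box them up

## Task

Two of the four castors on the upturned trolley base wobble in their swivel bearings, which shows only when a castor is rocked from side to side. Find those two by feel, pull them out of their sockets, put them in the parts box and shut its lid; leave the two sound castors in place and do not disturb the bottle, spanner and brush.

Things in the scene. Friction and masses are not known exactly. Their poses are not given: they have to be found in the camera images.
- trolley: Bottom tier of a slim laundry trolley, white steel, 160 x 320 mm (x, y), fixed, upside down on the counter. Four grey corner posts, 40 mm square, 80 mm tall, each with a castor standing in its socket, wheel up; deck between them 70 mm high. Origin: centre of its underside; x along its short side, y along its long side, z up. The castors are described under socket_1 to socket_4.
- socket_1 (a point): Mouth of the -x, +y socket (12 mm square hole, 42 mm deep), on its upright axis, 80 mm above the counter; axes as the base's. Every castor: steel stem 11 mm dia., 36 mm long, below this point; flange 26 mm dia. on it; above, a steel fork with a black wheel 50 mm dia., 22 mm wide, axle centre 46 mm up and 14 mm along the base's +y, wheel top 71 mm up. 107 mm long, 130 g in all.
- socket_2 (a point): Mouth of the -x, -y socket, like socket_1. Every fork: two flat plates, 34 mm over both, 30 mm long, 14 to 58 mm above the mouth; the axle's domed rivet heads stand proud of them, 41 mm over both. Axles lie along the base's x within 8 degrees. Pinched on the rivet heads, fingers closing along x, a fork can still roll about its axle in the fingers; rocked along x it is held square by the pads.
- socket_3 (a point): Mouth of the +x, +y socket, like socket_1. The swivel bearing is 4 mm above this point (axle centre 42 mm above it, 14 mm aside along +y). Its wear cannot be seen: all stand upright. Rocked along y about the bearing, at the axle a worn castor goes 5 mm or more to either side at under 1 N; a sound one gives at most 2 mm (socket slack included) and then is rigid. It also swivels under a sidewise push.
- socket_4 (a point): Mouth of the +x, -y socket, like socket_1. Spring grip rings hold all the stems alike, worn or sound: 5 to 13 N straight up draws one out, so the pull does not tell them apart; a stem is clear of its socket 36 mm up.
- ring_a (a joint): Spring grip ring on the stem of one of the four castors (m): about 0 to 0.0010 while its stem is in a socket, 0.003 once the stem has been drawn out. Letters a to d are castors, not places: which castor sits in which socket is not known, and the reading says nothing of wear.
- ring_b (a joint): Spring grip ring on the stem of one of the four castors (m): about 0 to 0.0010 while its stem is in a socket, 0.003 once the stem has been drawn out. Letters a to d are castors, not places: which castor sits in which socket is not known, and the reading says nothing of wear.
- ring_c (a joint): Spring grip ring on the stem of one of the four castors (m): about 0 to 0.0010 while its stem is in a socket, 0.003 once the stem has been drawn out. Letters a to d are castors, not places: which castor sits in which socket is not known, and the reading says nothing of wear.
- ring_d (a joint): Spring grip ring on the stem of one of the four castors (m): about 0 to 0.0010 while its stem is in a socket, 0.003 once the stem has been drawn out. Letters a to d are castors, not places: which castor sits in which socket is not known, and the reading says nothing of wear.
- partsbox: Blue plastic parts box, open on top, fixed on the counter: outside 170 x 250 x 110 mm (x, y, z), walls 4 mm, floor 4 mm thick, empty at the start. Origin: centre of its underside; its x points toward the lid's hinge (to the robot's left), y along the hinge, z up. Room enough for two castors lying down.
- boxlid (a joint): Angle of the grey hinged lid of the parts box (rad): 0 shut flat on the rim, grows as it opens, at most 1.85. It starts standing open at 1.35 to 1.75. A stiff hinge (about 0.19 N m) holds it wherever it is left, so it has to be pushed the whole way shut. The lid is 170 x 250 mm and 6 mm thick.
- boxlid_hinge (a point): Middle of the lid's hinge line, on the box's +x rim 110 mm above the counter; the line runs along the box's y. Shut, the lid reaches from here 170 mm along the box's -x. A small black knob, about 40 mm high, stands on the lid's outer face 140 mm from the hinge, at the middle of its length.
- detergent: White detergent bottle, upright, 72 mm dia., 200 mm tall, loose, a bystander. Origin: centre of its base.
- spanner: Steel spanner 160 mm long lying on the counter, loose, a bystander.
- handbrush: Flat dusting brush with a wooden handle, lying on the counter, loose, a bystander.
Things that resemble listed ones, but are neither listed nor needed, are in the scene too. What is shaped like the part that bears ring_c but green is not meant.

How it is judged:
By the outcome, as a careful person would: the job done as asked, in the order asked, and still so for the second after the job is handed in, with the robot touching nothing.
It also fails if it takes over 72 s, if anything falls off the work surface, if the arm or the gripper's body presses on something with over 40 N, if the wrist force passes 120 N, or if a joint passes its speed limit or range.

## Robot

A 7-joint arm with a two-finger parallel gripper is mounted at the origin on the work surface. World frame = base frame: x ahead of the robot, y to its left, z up, the work surface at z = 0. Lengths are in m, angles in rad, forces in N, time in s.
With the tool pointing down it reaches from about 0.425 to 1.025 m from the base axis. Payload 9.4 kg.
Tool frame: the origin (TCP) lies at the very end of the fingers, on their centre line; the grasp point (between the pads) lies 19 mm behind it; z points along the fingers, y is the line along which they close (so a half turn about z gives the same grasp; the last joint's range is limited). The gripper opens to 85 mm and grips with 20 to 120 N. Pads are 22 mm wide; open, the fingers measure 114 mm over their backs; the gripper's body (76 mm by 85 mm) begins 54 mm behind the grasp point. The pads swing forward as they close: fully open they stand 13 mm farther back than shut.
Start: joints at [1.071, 0.599, -0.003, 1.599, 0.002, 0.943, -0.08], TCP at [0.297, -0.661, 0.231] pointing down, gripper open.
Joint ranges: [-2.57, 2.57], [-0.35, 1.97], [-1.29, 1.29], [0.11, 2.56], [-1.05, 4.19], [0.11, 1.86], [-2.63, 2.63]. Speed limits (rad/s): [2.22, 2.22, 3.01, 3.01, 3.14, 3.14, 3.14].

## Interface

Orientations are given as a unit quaternion [w, x, y, z].
In Python, from bench import r gives the robot as it stands.
- The arm moves only by the tool servo_tool, never from a script. Its argument "series" is one flat list of numbers, 5 for each row, row after row: the shift along the tool's x, y, z in cm, then the turn about the tool's z in degrees, then the finger opening in cm, from 0 to 8.54. A call has 1 to 20 rows; each row is the pose to reach, as a shift and turn from the pose commanded when the call began, along the tool's axes at that moment; what a row does not reach only later rows make up. A row lasts 1/12 s, in which the tool goes at most 41.7 mm and 7.16 degrees, less where a joint would pass 70% of its speed; a pose out of reach is approached as far as the arm can. A call with a gripper value outside its range is refused whole. The fingers move at their own pace and stop on an object; "newtons" is the grip in N (left out, the last holds). Time passes only in rows, so rows that repeat a pose let the fingers close. It gives the time, the measured TCP pose, the force, the opening and the grip force at its end, in the units of the state.
- r.get_state(): the state, without advancing time (a new reading comes with each control period).
- r.grab_frame(name): name is "side" or "top"; returns (picture, depth): 400x640x3 uint8, red, green, blue; 400x640 float32, m along the optical axis (not along the pixel's ray), 0 where there is no reading.
- r.camera_info(name): a dict with "intrinsics" (3x3 intrinsics, pixels), "pose" (4x4, takes a point from camera to world coordinates). Camera axes: x right, y down, z forward; pixel columns grow to the right and rows downward; lengths in m; the calibration is good to about 2 mm. A picture is of the moment at which its call begins. camera_info takes no time and is no camera call.
- r.hand_in(): hands the job in; it is judged then, once.
Trained networks look in the newest picture that a camera, given by its name, has taken for a name from the list of things; names that differ only in an ending like _2 or _b are one class to them, and where a whole thing is asked for, a point or a joint stands for the part that bears it (a point fixed in the world has none). Each returns a list of dicts, best first, with "p" (0 to 1); they miss things now and then, are a little off and sometimes report something else, mostly with a low value. They report only what shows in the picture. A call takes as long as a camera call. They do not tell look-alikes from the thing itself.
- r.look_for(query, camera): "box" ([left, top, width, height] in pixels, round what is visible of it).
The state is a dict: "time_s": time; "joint_positions": joint angles; "joint_vel": joint speeds; "tau": joint torques, N m; "tcp_pos": TCP position; "orientation": TCP orientation; "contact_force": force on the tool from outside, world axes, zero at the start; "torque": the same for the moment, N m; "finger_gap": opening from 0.0 (shut) to 1.0 (fully open); "finger_force": force on a finger pad.
Only numpy, scipy, OpenCV 4.12 (cv2) and the standard library are available. Lean on these libraries where they do the work, as an engineer would, in place of code of your own. Each camera call takes 0.05 s, during which the arm holds its last target. There are 200 camera calls.

## Working session

There is one attempt and no reset: what is moved stays moved. The work goes in short steps, Python scripts to look and compute and a tool call to move; the robot and the scene stay as the last step left them, time stands still between calls to the robot, and variables do not carry over. Pictures are saved under pics/ and viewed, at most 10 in all, crops included, and the job is handed in when it is done.

Besides the shell and the picture viewer there is one more tool, called in YAML: its name, and indented under it one key for each argument. servo_tool: Moves the arm, as the interface text tells. Its arguments: {"type":"object","properties":{"series":{"type":"array"},"newtons":{"type":"number"}},"required":["series"]}

```bash
ls && mkdir -p pics && python3 - <<'E'
from bench import r
import cv2,numpy as np
for n in("side","top"):
    im,d=r.grab_frame(n); cv2.imwrite(f"pics/{n}0.png",im[:,:,::-1]); np.save(f"{n}0.npy",d)
    ci=r.camera_info(n); print(n,np.round(ci["intrinsics"],1).tolist(),np.round(ci["pose"],3).tolist())
    for q in("trolley","ring_a","partsbox","boxlid","detergent","spanner","handbrush"):
        print(q,[(np.round(x["box"]).astype(int).tolist(),round(x["p"],2)) for x in r.look_for(q,n)][:6])
s=r.get_state();print({k:np.round(v,3).tolist() for k,v in s.items()})
E
```

```text
pics
side [[393.7, 0.0, 323.7], [0.0, 393.7, 198.7], [0.0, 0.0, 1.0]] [[0.996, -0.06, 0.073, 0.549], [-0.094, -0.732, 0.675, -0.776], [0.013, -0.679, -0.734, 0.879], [0.0, 0.0, 0.0, 1.0]]
trolley [([242, 188, 83, 118], 0.55)]
ring_a []
partsbox [([237, 69, 86, 112], 0.57), ([239, 68, 77, 50], 0.3)]
boxlid [([238, 68, 80, 49], 0.72)]
detergent [([348, 137, 30, 65], 0.67)]
spanner [([330, 136, 30, 13], 0.59)]
handbrush [([352, 258, 73, 21], 0.69)]
top [[375.9, 0.0, 312.0], [0.0, 375.9, 198.0], [0.0, 0.0, 1.0]] [[0.02, -0.998, 0.056, 0.535], [-1.0, -0.02, -0.004, -0.055], [0.005, -0.056, -0.998, 1.257], [0.0, 0.0, 0.0, 1.0]]
trolley [([291, 201, 98, 59], 0.82)]
ring_a []
partsbox [([159, 174, 94, 98], 0.77)]
boxlid [([163, 175, 30, 98], 0.92)]
detergent [([266, 139, 23, 26], 0.61)]
spanner [([197, 133, 32, 43], 0.8)]
handbrush [([358, 117, 13, 58], 0.73), ([265, 138, 23, 27], 0.23)]
{'time_s': 0.8, 'joint_positions': [1.071, 0.599, -0.003, 1.599, 0.002, 0.943, -0.08], 'joint_vel': [-0.0, -0.001, -0.0, 0.001, -0.0, -0.0, -0.001], 'tau': [-0.0, -77.613, 1.565, -25.838, 0.013, 0.002, 0.0], 'tcp_pos': [0.298, -0.661, 0.231], 'orientation': [0.0, 0.978, 0.21, -0.0], 'contact_force': [-0.097, 0.969, 0.719], 'torque': [-0.01, -0.003, 0.003], 'finger_force': 0.0, 'finger_gap': 1.0}
```

```bash
python3 - <<'E'
import cv2
a=cv2.imread("pics/top0.png")[100:320,130:450];cv2.imwrite("pics/t1.png",cv2.resize(a,(800,550),interpolation=cv2.INTER_CUBIC))
a=cv2.imread("pics/side0.png")[50:330,180:480];cv2.imwrite("pics/s1.png",cv2.resize(a,(640,597),interpolation=cv2.INTER_CUBIC))
E
```

```text
(no output)
```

View pics/t1.png

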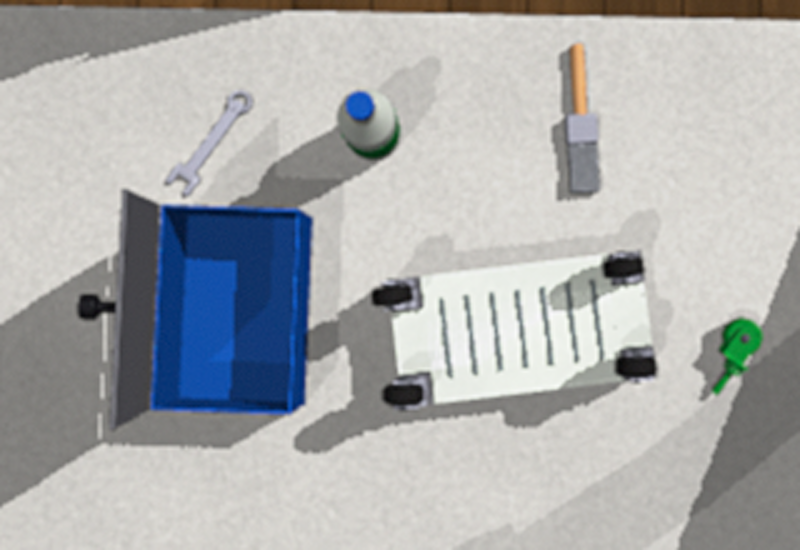

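View pics/s1.png

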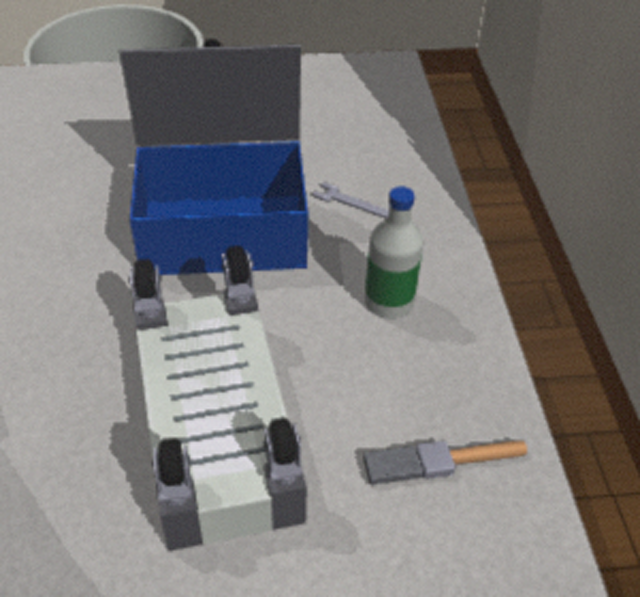

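The top view has four black castors on grey posts at full-image pixels of about (288,217), (290,257), (379,207) and (384,246). The green castor at (426,236), lying on the counter, is the look-alike. The box is on the left (crop 230,310) and its lid stands open on the far left. I want the four on the posts, not the green one.

```bash
cat > h.py <<'E'
from bench import r
import numpy as np,cv2
def cloud(n,im=None,d=None):
    if d is None: im,d=r.grab_frame(n)
    ci=r.camera_info(n);K=ci["intrinsics"];T=np.array(ci["pose"])
    v,u=np.mgrid[0:400,0:640]
    p=np.stack([(u-K[0][2])/K[0][0]*d,(v-K[1][2])/K[1][1]*d,d],-1)@T[:3,:3].T+T[:3,3]
    p[d==0]=np.nan
    return im,p
E
python3 - <<'E'
from h import *
for n in("top","side"):
    im,p=cloud(n)
    x,y,z=p[...,0],p[...,1],p[...,2]
    roi=(y<0.02)&(y>-.4)&(x>.3)&(x<.6)
    w=roi&(z>.13)&(z<.17)
    k,l,st,c=cv2.connectedComponentsWithStats(w.astype(np.uint8))
    for i in range(1,k):
        if st[i,4]>8:
            q=p[l==i];print(n,st[i].tolist(),np.round((q.min(0)+q.max(0))/2,4),np.round(q.mean(0),4),q[:,2].max().round(3))
    dk=roi&(z>.055)&(z<.09)&(im.min(2)>100)
    q=p[dk][:,:2].astype(np.float32);print("deck",cv2.minAreaRect(q),np.nanmedian(p[dk][:,2]))
    b=(im[...,2]>1.6*im[...,0])&(im[...,2]>50)&(y>0)&(z>.095)&(z<.125)
    q=p[b][:,:2].astype(np.float32);print("rim",cv2.minAreaRect(q),len(q), np.median(p[b][:,2]))
    ld=(y>.1)&(z>.13)&(x>.2)&(x<.7)&(z<.4)
    q=p[ld];print("lid",len(q),np.round(np.nanpercentile(q,[2,50,98],axis=0),3).tolist())
    for zz in(.14,.18,.22,.25):
        s=ld&(abs(z-zz)<.01)
        if s.sum()>5: print(zz,s.sum(),np.round(np.polyfit(x[s],y[s],1),3),np.round([x[s].min(),x[s].max(),np.median(y[s])],3))
E
```

```text
top [371, 200, 16, 13, 151] [ 0.5781 -0.2588  0.1426] [ 0.5777 -0.2584  0.1442] 0.155
top [285, 211, 10, 13, 96] [0.5399 0.0062 0.1428] [0.5401 0.0079 0.1437] 0.155
top [376, 239, 16, 14, 151] [ 0.4607 -0.2749  0.1432] [ 0.4611 -0.2744  0.1444] 0.155
top [284, 250, 15, 14, 155] [ 0.4229 -0.0014  0.1429] [ 0.4234 -0.0019  0.1444] 0.156
deck ((0.5010970830917358, -0.14368337392807007), (0.1599961221218109, 0.3210535943508148), 7.878806114196777) 0.07157975583188281
rim ((0.5187134146690369, 0.21949191391468048), (0.17099344730377197, 0.24967379868030548), 89.4117660522461) 554 0.1090060061152699
lid 1447 [[0.401, 0.287, 0.135], [0.52, 0.294, 0.235], [0.638, 0.329, 0.283]]
0.14 127 [-0.012  0.308] [0.396 0.644 0.302]
0.18 140 [-0.013  0.305] [0.396 0.644 0.298]
0.22 147 [-0.012  0.3  ] [0.397 0.643 0.294]
0.25 210 [-0.014  0.302] [0.396 0.643 0.291]
side [284, 166, 14, 14, 136] [0.5417 0.0038 0.1422] [0.542  0.0034 0.1419] 0.154
side [240, 171, 15, 16, 160] [ 0.4239 -0.004   0.1417] [ 0.4258 -0.0103  0.1419] 0.153
side [304, 246, 17, 19, 242] [ 0.5801 -0.2662  0.142 ] [ 0.5791 -0.2696  0.143 ] 0.154
side [251, 255, 18, 21, 258] [ 0.4619 -0.2821  0.1421] [ 0.4629 -0.2856  0.1431] 0.154
deck ((0.5030158758163452, -0.14554278552532196), (0.16003566980361938, 0.3232059180736542), 7.59713077545166) 0.07093775293338717
rim ((-0.05918377637863159, 0.6879130601882935), (0.2868371605873108, 1.7938625812530518), 50.970863342285156) 927 0.1053261541110615
lid 3362 [[0.403, 0.284, 0.134], [0.522, 0.293, 0.213], [0.643, 0.304, 0.28]]
0.14 383 [-0.016  0.309] [0.398 0.648 0.301]
0.18 412 [-0.017  0.305] [0.398 0.647 0.296]
0.22 435 [-0.018  0.301] [0.399 0.647 0.292]
0.25 478 [-0.017  0.298] [0.398 0.646 0.289]
```

```bash
cat >> h.py <<'E'
from scipy.spatial.transform import Rotation as Ro
C=np.array([.502,-.1445]);TH=np.radians(7.75)
def axle(bx,by,z=0.):
    c,s=np.cos(TH),np.sin(TH);return np.array([C[0]+c*bx-s*by,C[1]+s*bx+c*by,z])
AX={1:axle(-.06,.154),2:axle(-.06,-.126),3:axle(.06,.154),4:axle(.06,-.126)}
def to(*targets,ang=TH):
    s=r.get_state();w,x,y,z=s["orientation"];R=Ro.from_quat([x,y,z,w]).as_matrix()
    a=np.arctan2(R[1,1],R[0,1]);print("t",s["time_s"],"tcp",np.round(s["tcp_pos"],4),"tooly deg",np.degrees(a).round(2),"turn",np.degrees(-(ang-a)).round(1),"gap",s["finger_gap"],"tilt",np.round(R[:,2],3))
    for t in targets: print(np.round(t,4),"->cm",np.round(R.T@(np.array(t)-s["tcp_pos"])*100,2))
E
python3 -c "
from h import *
print(AX)
a=AX[2]
to([a[0],a[1],.23],[a[0],a[1],.105])"
```

```text
{1: array([4.21781003e-01, 2.29238116e-06, 0.00000000e+00]), 2: array([ 0.45953926, -0.27744016,  0.        ]), 3: array([0.54068491, 0.0161844 , 0.        ]), 4: array([ 0.57844317, -0.26125805,  0.        ])}
t 0.9 tcp [ 0.2974 -0.6612  0.2313] tooly deg -65.78 turn -73.5 gap 0.9979685777010401 tilt [-0. -0. -1.]
[ 0.4595 -0.2774  0.23  ] ->cm [ 30.53 -28.34   0.13]
[ 0.4595 -0.2774  0.105 ] ->cm [ 30.53 -28.34  12.63]
```

servo_tool:
  series: [30.5, -28.3, 0, -73.5, 8, 30.5, -28.3, 0, -73.5, 8, 30.5, -28.3, 0, -73.5, 8, 30.5, -28.3, 0, -73.5, 8, 30.5, -28.3, 0, -73.5, 8, 30.5, -28.3, 0, -73.5, 8, 30.5, -28.3, 0, -73.5, 8, 30.5, -28.3, 0, -73.5, 8, 30.5, -28.3, 0, -73.5, 8, 30.5, -28.3, 0, -73.5, 8, 30.5, -28.3, 0, -73.5, 8, 30.5, -28.3, 0, -73.5, 8, 30.5, -28.3, 0, -73.5, 8, 30.5, -28.3, 0, -73.5, 8]
  newtons: 30

```text
time_s: 2.07
tcp_pos: [0.4589, -0.2792, 0.2312]
orientation: [0.0, 0.659, 0.752, -0.0]
contact_force: [-0.4, 0.1, -0.5]
finger_gap: 0.939
finger_force: 0.0
```

```bash
python3 -c "
from h import *
a=AX[2]
to([a[0],a[1],.23],[a[0],a[1],.105])"
```

```text
t 2.0667 tcp [ 0.4589 -0.2792  0.2312] tooly deg 7.53 turn -0.2 gap 0.9390678265473255 tilt [-0.    -0.001 -1.   ]
[ 0.4595 -0.2774  0.23  ] ->cm [0.17 0.09 0.12]
[ 0.4595 -0.2774  0.105 ] ->cm [ 0.18  0.09 12.62]
```

servo_tool:
  series: [0.1, 0.1, 4, 0, 8, 0.1, 0.1, 8, 0, 8, 0.1, 0.1, 11, 0, 8, 0.1, 0.1, 12.6, 0, 8, 0.1, 0.1, 12.6, 0, 8, 0.1, 0.1, 12.6, 0, 3.5, 0.1, 0.1, 12.6, 0, 3.5, 0.1, 0.1, 12.6, 0, 3.5, 0.1, 0.1, 12.6, 0, 3.5, 0.1, 0.1, 12.6, 0, 3.5, 0.1, 0.1, 12.6, 0, 3.5]

```text
time_s: 2.98
tcp_pos: [0.461, -0.2773, 0.1066]
orientation: [0.001, 0.658, 0.753, 0.0]
contact_force: [-1.4, -0.4, 7.4]
finger_gap: 0.447
finger_force: 29.7
```

```bash
python3 -c "
from h import *
a=AX[2]
to([a[0],a[1],.105])
im,d=r.grab_frame('side');cv2.imwrite('pics/g2.png',cv2.resize(im[130:330,180:400],None,fx=2.7,fy=2.7)[:,:,::-1])"
```

```text
t 2.9833 tcp [ 0.461  -0.2773  0.1066] tooly deg 7.71 turn -0.0 gap 0.44740604247737836 tilt [ 0.002 -0.001 -1.   ]
[ 0.4595 -0.2774  0.105 ] ->cm [ 0.   -0.15  0.16]
```

View pics/g2.png

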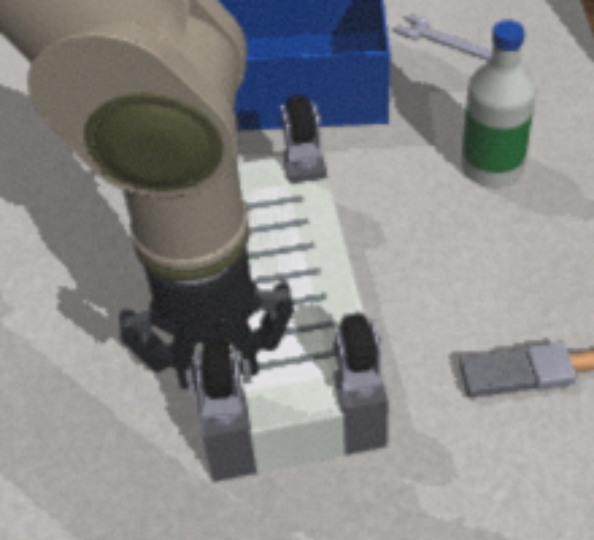

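servo_tool:
  series: [0.2, 0, 0, 0, 3.5, 0.4, 0, 0, 0, 3.5, 0.5, 0, 0, 0, 3.5, 0.5, 0, 0, 0, 3.5]

```text
time_s: 3.37
tcp_pos: [0.4606, -0.2736, 0.1062]
orientation: [0.002, 0.658, 0.753, -0.0]
contact_force: [0.9, -6.3, 2.9]
finger_gap: 0.45
finger_force: 30.0
```

servo_tool:
  series: [-0.3, 0, 0, 0, 3.5, -0.6, 0, 0, 0, 3.5, -0.9, 0, 0, 0, 3.5, -1, 0, 0, 0, 3.5, -1, 0, 0, 0, 3.5]

```text
time_s: 3.78
tcp_pos: [0.4614, -0.2793, 0.1068]
orientation: [-0.0, 0.657, 0.754, 0.001]
contact_force: [-2.0, 10.5, 19.9]
finger_gap: 0.444
finger_force: 30.7
```

servo_tool:
  series: [0.3, 0, 0, 0, 3.5, 0.5, 0, 0, 0, 3.5, 0.5, 0, 0, 0, 3.5]

```text
time_s: 4.03
tcp_pos: [0.4611, -0.2767, 0.1064]
orientation: [0.001, 0.658, 0.753, 0.0]
contact_force: [0.8, -0.4, 10.4]
finger_gap: 0.447
finger_force: 30.2
```

servo_tool:
  series: [0, 0, 0, 0, 7, 0, 0, 0, 0, 7, 0, 0, 0, 0, 7, 0, 0, -4, 0, 7, 0, 0, -8, 0, 7, 0, 4, -8, 0, 7, 0, 8, -8, 0, 7, 0, 12, -8, 0, 7, 0, 12, -7, 0, 7, 0, 12, -3.5, 0, 7, 0, 12, 0, 0, 7, 0, 12, 0, 0, 7, 0, 12, 0, 0, 3.5, 0, 12, 0, 0, 3.5, 0, 12, 0, 0, 3.5, 0, 12, 0, 0, 3.5, 0, 12, 0, 0, 3.5, 0, 12, 0, 0, 3.5]

```text
time_s: 5.53
tcp_pos: [0.58, -0.2607, 0.1069]
orientation: [0.001, 0.658, 0.753, 0.0]
contact_force: [-1.8, 2.6, 7.2]
finger_gap: 0.455
finger_force: 30.4
```

servo_tool:
  series: [0.2, 0, 0, 0, 3.5, 0.4, 0, 0, 0, 3.5, 0.5, 0, 0, 0, 3.5, 0.5, 0, 0, 0, 3.5]

```text
time_s: 5.87
tcp_pos: [0.5795, -0.2572, 0.1063]
orientation: [0.002, 0.658, 0.753, -0.0]
contact_force: [0.8, -5.2, 7.1]
finger_gap: 0.449
finger_force: 30.4
```

servo_tool:
  series: [-0.3, 0, 0, 0, 3.5, -0.6, 0, 0, 0, 3.5, -0.9, 0, 0, 0, 3.5, -1, 0, 0, 0, 3.5, -1, 0, 0, 0, 3.5]

```text
time_s: 6.28
tcp_pos: [0.5805, -0.2626, 0.1071]
orientation: [-0.0, 0.657, 0.754, 0.001]
contact_force: [-3.9, 9.4, 18.8]
finger_gap: 0.451
finger_force: 30.9
```

servo_tool:
  series: [0.3, 0, 0, 0, 3.5, 0.5, 0, 0, 0, 3.5, 0.5, 0, 0, 0, 3.5]

```text
time_s: 6.53
tcp_pos: [0.5801, -0.26, 0.1066]
orientation: [0.001, 0.658, 0.753, 0.0]
contact_force: [-0.2, 1.4, 11.9]
finger_gap: 0.451
finger_force: 30.6
```

servo_tool:
  series: [0, 0, 0, 0, 7, 0, 0, 0, 0, 7, 0, 0, 0, 0, 7, 0, 0, -4, 0, 7, 0, 0, -8, 0, 7, 28, 0, -8, 0, 7, 28, 0, -8, 0, 7, 28, 0, -8, 0, 7, 28, 0, -8, 0, 7, 28, 0, -8, 0, 7, 28, 0, -8, 0, 7, 28, 0, -8, 0, 7, 28, 0, -8, 0, 7, 28, 0, -8, 0, 7]

```text
time_s: 7.7
tcp_pos: [0.5412, 0.0189, 0.1852]
orientation: [-0.0, 0.656, 0.755, 0.0]
contact_force: [-0.3, -0.9, -0.1]
finger_gap: 0.821
finger_force: 0.0
```

servo_tool:
  series: [0, 0, 4, 0, 7, 0, 0, 8, 0, 7, 0, 0, 8, 0, 7, 0, 0, 8, 0, 3.5, 0, 0, 8, 0, 3.5, 0, 0, 8, 0, 3.5, 0, 0, 8, 0, 3.5, 0, 0, 8, 0, 3.5, 0, 0, 8, 0, 3.5]

```text
time_s: 8.45
tcp_pos: [0.5424, 0.017, 0.1067]
orientation: [0.001, 0.658, 0.753, 0.001]
contact_force: [-0.6, 1.5, 6.1]
finger_gap: 0.45
finger_force: 30.5
```

servo_tool:
  series: [0.2, 0, 0, 0, 3.5, 0.4, 0, 0, 0, 3.5, 0.5, 0, 0, 0, 3.5, 0.5, 0, 0, 0, 3.5]

```text
time_s: 8.78
tcp_pos: [0.5413, 0.0215, 0.1052]
orientation: [0.0, 0.658, 0.753, 0.0]
contact_force: [1.3, -2.6, -2.5]
finger_gap: 0.45
finger_force: 30.6
```

servo_tool:
  series: [-0.3, 0, 0, 0, 3.5, -0.6, 0, 0, 0, 3.5, -0.9, 0, 0, 0, 3.5, -1, 0, 0, 0, 3.5, -1, 0, 0, 0, 3.5]

```text
time_s: 9.2
tcp_pos: [0.5429, 0.0142, 0.107]
orientation: [0.0, 0.657, 0.754, 0.002]
contact_force: [-3.4, 6.0, 20.8]
finger_gap: 0.452
finger_force: 31.5
```

servo_tool:
  series: [0.3, 0, 0, 0, 3.5, 0.5, 0, 0, 0, 3.5, 0.5, 0, 0, 0, 3.5]

```text
time_s: 9.45
tcp_pos: [0.542, 0.0183, 0.1061]
orientation: [0.0, 0.657, 0.754, 0.001]
contact_force: [-0.6, 2.9, 10.4]
finger_gap: 0.45
finger_force: 30.9
```

servo_tool:
  series: [0, 0, 0, 0, 7, 0, 0, 0, 0, 7, 0, 0, 0, 0, 7, 0, 0, -4, 0, 7, 0, 0, -8, 0, 7, 0, -4, -8, 0, 7, 0, -8, -8, 0, 7, 0, -12, -8, 0, 7, 0, -12, -7, 0, 7, 0, -12, -3.5, 0, 7, 0, -12, 0, 0, 7, 0, -12, 0, 0, 7, 0, -12, 0, 0, 3.5, 0, -12, 0, 0, 3.5, 0, -12, 0, 0, 3.5, 0, -12, 0, 0, 3.5, 0, -12, 0, 0, 3.5, 0, -12, 0, 0, 3.5]

```text
time_s: 10.95
tcp_pos: [0.4234, 0.0008, 0.1064]
orientation: [0.001, 0.658, 0.753, 0.001]
contact_force: [-1.0, 2.3, 8.1]
finger_gap: 0.447
finger_force: 30.4
```

servo_tool:
  series: [0.2, 0, 0, 0, 3.5, 0.4, 0, 0, 0, 3.5, 0.5, 0, 0, 0, 3.5, 0.5, 0, 0, 0, 3.5]

```text
time_s: 11.28
tcp_pos: [0.4224, 0.0054, 0.1054]
orientation: [0.0, 0.658, 0.753, 0.0]
contact_force: [2.9, -2.9, -2.7]
finger_gap: 0.449
finger_force: 30.8
```

servo_tool:
  series: [-0.3, 0, 0, 0, 3.5, -0.6, 0, 0, 0, 3.5, -0.9, 0, 0, 0, 3.5, -1, 0, 0, 0, 3.5, -1, 0, 0, 0, 3.5]

```text
time_s: 11.7
tcp_pos: [0.4249, -0.0028, 0.1064]
orientation: [0.001, 0.657, 0.754, 0.002]
contact_force: [-1.2, 5.4, 18.7]
finger_gap: 0.448
finger_force: 30.1
```

servo_tool:
  series: [0.3, 0, 0, 0, 3.5, 0.5, 0, 0, 0, 3.5, 0.5, 0, 0, 0, 3.5]

```text
time_s: 11.95
tcp_pos: [0.4241, 0.0014, 0.1056]
orientation: [0.001, 0.658, 0.753, 0.001]
contact_force: [4.1, 1.9, 3.8]
finger_gap: 0.447
finger_force: 30.4
```

```bash
python3 -c "
from h import *
a=AX[1]
to([a[0],a[1],.105])"
```

```text
t 11.95 tcp [0.4241 0.0014 0.1056] tooly deg 7.77 turn 0.0 gap 0.44660917697735336 tilt [ 0.003  0.001 -1.   ]
[0.4218 0.     0.105 ] ->cm [-0.11 -0.25  0.06]
```

servo_tool:
  series: [0.2, 0, 0.07, 0, 3.5, 0.4, 0, 0.13, 0, 3.5, 0.5, 0, 0.17, 0, 3.5, 0.5, 0, 0.17, 0, 3.5, 0.5, 0, 0.17, 0, 3.5]
  newtons: 20

```text
time_s: 12.37
tcp_pos: [0.4236, 0.0058, 0.1038]
orientation: [0.001, 0.658, 0.753, 0.001]
contact_force: [6.5, -0.9, 3.1]
finger_gap: 0.446
finger_force: 30.6
```

servo_tool:
  series: [-0.3, 0, -0.1, 0, 3.5, -0.6, 0, -0.2, 0, 3.5, -0.9, 0, -0.3, 0, 3.5, -1, 0, -0.34, 0, 3.5, -1, 0, -0.34, 0, 3.5, -1, 0, -0.34, 0, 3.5]

```text
time_s: 12.87
tcp_pos: [0.4245, -0.0038, 0.1071]
orientation: [0.0, 0.658, 0.753, 0.001]
contact_force: [5.7, 2.3, 4.1]
finger_gap: 0.45
finger_force: 30.5
```

servo_tool:
  series: [0.3, 0, 0.1, 0, 3.5, 0.5, 0, 0.17, 0, 3.5, 0.5, 0, 0.17, 0, 3.5]

```text
time_s: 13.12
tcp_pos: [0.424, 0.0015, 0.1055]
orientation: [0.001, 0.658, 0.753, 0.001]
contact_force: [5.6, 3.2, 5.6]
finger_gap: 0.445
finger_force: 30.7
```

servo_tool:
  series: [0, 0.2, 0, 0, 3.5, 0, 0.2, 0, 0, 3.5, 0, 0.2, -1, 0, 3.5, 0, 0.2, -2, 0, 3.5, 0, 0.2, -3, 0, 3.5, 0, 0.2, -4, 0, 3.5, 0, 0.2, -6, 0, 3.5, 0, 0.2, -9, 0, 3.5, 0, 0.2, -12, 0, 3.5, 0, 0.2, -14, 0, 3.5, 0, 0.2, -14, 0, 3.5, 0, 0.2, -14, 0, 3.5]
  newtons: 80

```text
time_s: 14.12
tcp_pos: [0.4237, 0.0002, 0.2453]
orientation: [0.0, 0.658, 0.753, -0.001]
contact_force: [0.3, -0.6, -2.0]
finger_gap: 0.426
finger_force: 74.3
```

```bash
python3 -c "
from h import *
to([.46,.205,.24],[.46,.205,.105],[.57,.205,.24])
im,d=r.grab_frame('side');cv2.imwrite('pics/g3.png',cv2.resize(im[50:270,180:400],None,fx=2.7,fy=2.7)[:,:,::-1])"
```

```text
t 14.1167 tcp [4.237e-01 2.000e-04 2.453e-01] tooly deg 7.66 turn -0.1 gap 0.4264925760399936 tilt [-0.001 -0.001 -1.   ]
[0.46  0.205 0.24 ] ->cm [19.81  6.33  0.5 ]
[0.46  0.205 0.105] ->cm [19.82  6.34 14.  ]
[0.57  0.205 0.24 ] ->cm [18.34 17.23  0.5 ]
```

View pics/g3.png

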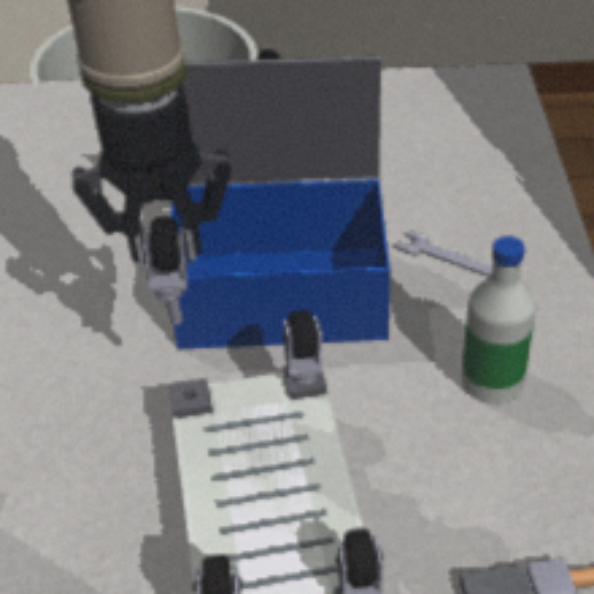

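Castor 1 is drawn out and hangs in the fingers (about 165,250); its socket at (190,395) is empty. The other three castors are still standing.

servo_tool:
  series: [3, 1, 0, 0, 3.5, 6, 2, 0, 0, 3.5, 9, 3, 0, 0, 3.5, 12, 4.5, 0, 0, 3.5, 15, 5.5, 0, 0, 3.5, 18, 6.5, 0, 0, 3.5, 20.6, 7.3, 0, 0, 3.5, 20.6, 7.3, 0, 0, 3.5, 20.6, 7.3, 3, 0, 3.5, 20.6, 7.3, 6, 0, 3.5, 20.6, 7.3, 9, 0, 3.5, 20.6, 7.3, 12, 0, 3.5, 20.6, 7.3, 15, 0, 3.5, 20.6, 7.3, 16.5, 0, 3.5, 20.6, 7.3, 16.5, 0, 3.5]

```text
time_s: 15.42
tcp_pos: [0.4661, 0.2131, 0.0757]
orientation: [-0.002, 0.657, 0.753, -0.004]
contact_force: [-0.1, -0.6, -0.7]
finger_gap: 0.424
finger_force: 74.4
```

servo_tool:
  series: [0, 0, 0, 0, 6, 0, 0, 0, 0, 6.5, 0, 0, 0, 0, 6.5, 0, 0, 0, 0, 6.5, 0, 0, -3, 0, 6.5, 0, 0, -7, 0, 6.5, 0, 0, -11, 0, 6.5, 0, 0, -14, 0, 6.5, 0, 0, -14, 0, 6.5]

```text
time_s: 16.17
tcp_pos: [0.4716, 0.2163, 0.2269]
orientation: [0.002, 0.658, 0.753, 0.005]
contact_force: [0.6, -0.0, -0.8]
finger_gap: 0.762
finger_force: 0.0
```

```bash
python3 -c "
from h import *
a=AX[3]
to([a[0],a[1],.22],[a[0]+.001,a[1],.105])
im,p=cloud('side')
cv2.imwrite('pics/g4.png',cv2.resize(im[50:270,180:400],None,fx=2.7,fy=2.7)[:,:,::-1])"
```

```text
t 16.1667 tcp [0.4716 0.2163 0.2269] tooly deg 7.69 turn -0.1 gap 0.7622502948583569 tilt [ 0.009  0.004 -1.   ]
[0.5407 0.0162 0.22  ] ->cm [-20.75   4.16   0.67]
[0.5417 0.0162 0.105 ] ->cm [-20.8    4.15  12.17]
```

View pics/g4.png

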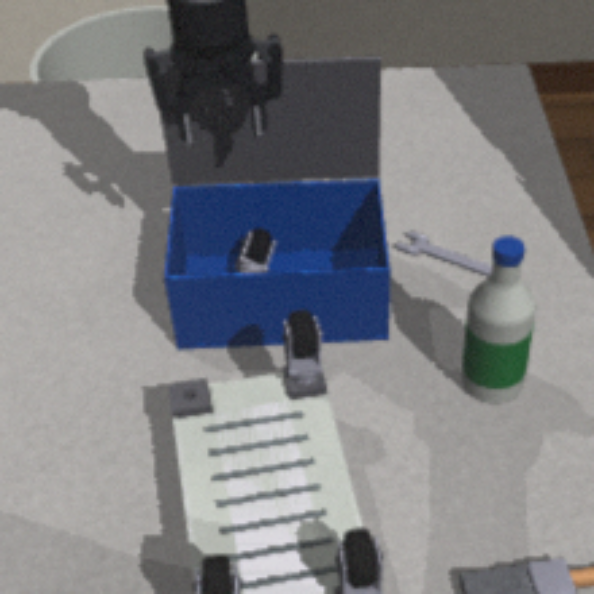

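Castor 1 lies in the box (about 258,250). Next is socket 3: repeat the arc test there before pulling.

servo_tool:
  series: [-3, 0.5, 0, 0, 7, -6, 1, 0, 0, 7, -9.5, 2, 0, 0, 7, -13, 3, 0, 0, 7, -17, 4, 0, 0, 7, -20.8, 4.1, 0, 0, 7, -20.8, 4.1, 0, 0, 7, -20.8, 4.1, 3, 0, 7, -20.8, 4.1, 6, 0, 7, -20.8, 4.1, 9, 0, 7, -20.8, 4.1, 12, 0, 7, -20.8, 4.1, 12.2, 0, 7, -20.8, 4.1, 12.2, 0, 3.5, -20.8, 4.1, 12.2, 0, 3.5, -20.8, 4.1, 12.2, 0, 3.5, -20.8, 4.1, 12.2, 0, 3.5, -20.8, 4.1, 12.2, 0, 3.5, -20.8, 4.1, 12.2, 0, 3.5, -20.8, 4.1, 12.2, 0, 3.5]
  newtons: 30

```text
time_s: 17.8
tcp_pos: [0.5387, 0.0149, 0.0996]
orientation: [0.001, 0.658, 0.753, 0.001]
contact_force: [-1.2, 2.6, 7.2]
finger_gap: 0.452
finger_force: 30.2
```

servo_tool:
  series: [0.2, 0, 0.07, 0, 3.5, 0.4, 0, 0.13, 0, 3.5, 0.5, 0, 0.17, 0, 3.5, 0.5, 0, 0.17, 0, 3.5, 0.5, 0, 0.17, 0, 3.5]

```text
time_s: 18.22
tcp_pos: [0.5382, 0.0185, 0.0979]
orientation: [0.001, 0.658, 0.753, 0.0]
contact_force: [-0.7, -1.9, 10.2]
finger_gap: 0.451
finger_force: 30.4
```

servo_tool:
  series: [-0.3, 0, -0.1, 0, 3.5, -0.6, 0, -0.2, 0, 3.5, -0.9, 0, -0.3, 0, 3.5, -1, 0, -0.34, 0, 3.5, -1, 0, -0.34, 0, 3.5, -1, 0, -0.34, 0, 3.5]

```text
time_s: 18.72
tcp_pos: [0.5393, 0.0102, 0.1012]
orientation: [0.001, 0.658, 0.753, 0.001]
contact_force: [-0.7, 3.6, 7.2]
finger_gap: 0.453
finger_force: 30.3
```

servo_tool:
  series: [0.3, 0, 0.1, 0, 3.5, 0.5, 0, 0.17, 0, 3.5, 0.5, 0, 0.17, 0, 3.5]

```text
time_s: 18.97
tcp_pos: [0.5386, 0.0154, 0.0994]
orientation: [0.001, 0.658, 0.753, 0.001]
contact_force: [-1.3, 3.3, 6.8]
finger_gap: 0.45
finger_force: 30.2
```

Socket 3 looks loose, though the force is less clear than at socket 1. I'll run the same arc test on 4 and 2 before pulling anything.

servo_tool:
  series: [0, 0, 0, 0, 7, 0, 0, 0, 0, 7, 0, 0, 0, 0, 7, 0, 0, -4, 0, 7, 0, 0, -8, 0, 7, -28, 0, -8, 0, 7, -28, 0, -8, 0, 7, -28, 0, -8, 0, 7, -28, 0, -8, 0, 7, -28, 0, -8, 0, 7, -28, 0, -8, 0, 7, -28, 0, -8, 0, 7, -28, 0, -8, 0, 7, -28, 0, -8, 0, 7]

```text
time_s: 20.13
tcp_pos: [0.5747, -0.2658, 0.1776]
orientation: [-0.0, 0.66, 0.752, -0.0]
contact_force: [-0.2, 0.6, 0.0]
finger_gap: 0.814
finger_force: 0.0
```

servo_tool:
  series: [0, 0.1, 4, 0, 7, 0, 0.1, 7.5, 0, 7, 0, 0.1, 7.5, 0, 7, 0, 0.1, 7.5, 0, 3.5, 0, 0.1, 7.5, 0, 3.5, 0, 0.1, 7.5, 0, 3.5, 0, 0.1, 7.5, 0, 3.5, 0, 0.1, 7.5, 0, 3.5, 0, 0.1, 7.5, 0, 3.5]

```text
time_s: 20.88
tcp_pos: [0.5779, -0.2627, 0.1054]
orientation: [0.001, 0.658, 0.753, 0.001]
contact_force: [-0.6, 2.2, 8.3]
finger_gap: 0.451
finger_force: 30.0
```

servo_tool:
  series: [0.2, 0, 0.07, 0, 3.5, 0.4, 0, 0.13, 0, 3.5, 0.5, 0, 0.17, 0, 3.5, 0.5, 0, 0.17, 0, 3.5, 0.5, 0, 0.17, 0, 3.5]

```text
time_s: 21.3
tcp_pos: [0.5778, -0.2602, 0.1046]
orientation: [0.003, 0.658, 0.753, 0.0]
contact_force: [-0.3, -3.3, 13.3]
finger_gap: 0.451
finger_force: 30.4
```

servo_tool:
  series: [-0.3, 0, -0.1, 0, 3.5, -0.6, 0, -0.2, 0, 3.5, -0.9, 0, -0.3, 0, 3.5, -1, 0, -0.34, 0, 3.5, -1, 0, -0.34, 0, 3.5, -1, 0, -0.34, 0, 3.5]

```text
time_s: 21.8
tcp_pos: [0.5782, -0.2658, 0.1065]
orientation: [0.0, 0.657, 0.754, 0.001]
contact_force: [-0.3, 7.5, 5.1]
finger_gap: 0.451
finger_force: 29.9
```

servo_tool:
  series: [0.3, 0, 0.1, 0, 3.5, 0.5, 0, 0.17, 0, 3.5, 0.5, 0, 0.17, 0, 3.5]

```text
time_s: 22.05
tcp_pos: [0.5779, -0.2624, 0.1053]
orientation: [0.001, 0.658, 0.753, 0.001]
contact_force: [-1.4, 1.7, 8.9]
finger_gap: 0.45
finger_force: 30.1
```

servo_tool:
  series: [0, 0, 0, 0, 7, 0, 0, 0, 0, 7, 0, 0, 0, 0, 7, 0, 0, -4, 0, 7, 0, 0, -8, 0, 7, 0, -4, -8, 0, 7, 0, -8, -8, 0, 7, 0, -12, -8, 0, 7, 0, -12, -7, 0, 7, 0, -12, -3.5, 0, 7, 0, -12, 0, 0, 7, 0, -12, 0, 0, 7, 0, -12, 0, 0, 3.5, 0, -12, 0, 0, 3.5, 0, -12, 0, 0, 3.5, 0, -12, 0, 0, 3.5, 0, -12, 0, 0, 3.5, 0, -12, 0, 0, 3.5]

```text
time_s: 23.55
tcp_pos: [0.4588, -0.2792, 0.1048]
orientation: [0.001, 0.658, 0.753, 0.0]
contact_force: [1.7, 2.9, 8.4]
finger_gap: 0.445
finger_force: 30.2
```

servo_tool:
  series: [0.2, 0, 0.07, 0, 3.5, 0.4, 0, 0.13, 0, 3.5, 0.5, 0, 0.17, 0, 3.5, 0.5, 0, 0.17, 0, 3.5, 0.5, 0, 0.17, 0, 3.5]

```text
time_s: 23.97
tcp_pos: [0.4587, -0.2763, 0.1039]
orientation: [0.003, 0.658, 0.753, -0.0]
contact_force: [0.6, -3.4, 15.4]
finger_gap: 0.449
finger_force: 30.6
```

servo_tool:
  series: [-0.3, 0, -0.1, 0, 3.5, -0.6, 0, -0.2, 0, 3.5, -0.9, 0, -0.3, 0, 3.5, -1, 0, -0.34, 0, 3.5, -1, 0, -0.34, 0, 3.5, -1, 0, -0.34, 0, 3.5]

```text
time_s: 24.47
tcp_pos: [0.459, -0.2825, 0.106]
orientation: [0.0, 0.657, 0.754, 0.001]
contact_force: [1.7, 6.8, 4.5]
finger_gap: 0.453
finger_force: 30.0
```

servo_tool:
  series: [0.3, 0, 0.1, 0, 3.5, 0.5, 0, 0.17, 0, 3.5, 0.5, 0, 0.17, 0, 3.5, 0.5, 0, 0.17, 0, 7, 0.5, 0, 0.17, 0, 7, 0.5, 0, 0.17, 0, 7, 0.5, 0, -4, 0, 7, 0.5, 0, -8, 0, 7]

```text
time_s: 25.13
tcp_pos: [0.4563, -0.2784, 0.1842]
orientation: [-0.003, 0.658, 0.753, -0.0]
contact_force: [1.6, -1.4, -0.4]
finger_gap: 0.818
finger_force: 0.0
```

```bash
python3 -c "
from h import *
a=AX[3]
to([a[0]+.001,a[1],.185],[a[0]+.001,a[1],.105])"
```

```text
t 25.1333 tcp [ 0.4563 -0.2784  0.1842] tooly deg 7.75 turn 0.0 gap 0.8184565044329779 tilt [-0.005  0.003 -1.   ]
[0.5417 0.0162 0.185 ] ->cm [ 2.804e+01  1.244e+01 -2.000e-02]
[0.5417 0.0162 0.105 ] ->cm [28.01 12.47  7.98]
```

Two clear groups. Under the same rock, castors 1 and 3 go 7–10 mm at low force, while 2 and 4 go about 5.6 mm at roughly twice the force. So 1 and 3 are worn, and I'll pull 3.

servo_tool:
  series: [28, 12.4, 0, 0, 7, 28, 12.4, 0, 0, 7, 28, 12.4, 0, 0, 7, 28, 12.4, 0, 0, 7, 28, 12.4, 0, 0, 7, 28, 12.4, 0, 0, 7, 28, 12.4, 0, 0, 7, 28, 12.4, 0, 0, 7, 28, 12.4, 0, 0, 7, 28, 12.4, 0, 0, 7, 28, 12.4, 0, 0, 7]

```text
time_s: 26.05
tcp_pos: [0.5423, 0.0136, 0.1847]
orientation: [-0.0, 0.658, 0.753, -0.001]
contact_force: [0.3, -0.2, 0.3]
finger_gap: 0.822
finger_force: 0.0
```

servo_tool:
  series: [0, 0, 4, 0, 7, 0, 0, 8, 0, 7, 0, 0, 8, 0, 7, 0, 0, 8, 0, 3.5, 0, 0, 8, 0, 3.5, 0, 0, 8, 0, 3.5, 0, 0, 8, 0, 3.5, 0, 0, 8, 0, 3.5, 0, 0, 8, 0, 3.5]

```text
time_s: 26.8
tcp_pos: [0.5435, 0.0153, 0.1064]
orientation: [0.001, 0.658, 0.753, 0.001]
contact_force: [-1.3, 2.1, 6.7]
finger_gap: 0.448
finger_force: 30.4
```

servo_tool:
  series: [0.4, 0, 0.13, 0, 3.5, 0.7, 0, 0.24, 0, 3.5, 0.7, 0, 0.24, 0, 3.5, 0.7, 0, 0.24, 0, 3.5]

```text
time_s: 27.13
tcp_pos: [0.5431, 0.0202, 0.1044]
orientation: [0.002, 0.658, 0.753, -0.0]
contact_force: [-1.0, -6.3, 17.6]
finger_gap: 0.448
finger_force: 30.8
```

servo_tool:
  series: [-0.4, 0, -0.13, 0, 3.5, -0.8, 0, -0.26, 0, 3.5, -1.2, 0, -0.4, 0, 3.5, -1.4, 0, -0.48, 0, 3.5, -1.4, 0, -0.48, 0, 3.5, -1.4, 0, -0.48, 0, 3.5]

```text
time_s: 27.63
tcp_pos: [0.5446, 0.0092, 0.1087]
orientation: [0.001, 0.658, 0.753, 0.001]
contact_force: [-1.3, 3.0, 8.6]
finger_gap: 0.447
finger_force: 30.4
```

servo_tool:
  series: [0.4, 0, 0.13, 0, 3.5, 0.7, 0, 0.24, 0, 3.5, 0.7, 0, 0.24, 0, 3.5]

```text
time_s: 27.88
tcp_pos: [0.5435, 0.016, 0.1059]
orientation: [0.001, 0.657, 0.753, 0.001]
contact_force: [-0.5, 2.8, 7.8]
finger_gap: 0.446
finger_force: 30.4
```

From centre it goes 6 mm to one side with under 1 N extra, so castor 3 is worn. Pulling it.

servo_tool:
  series: [0, 0.1, 0, 0, 3.5, 0, 0.1, 0, 0, 3.5, 0, 0.1, -1, 0, 3.5, 0, 0.1, -2, 0, 3.5, 0, 0.1, -3, 0, 3.5, 0, 0.1, -4, 0, 3.5, 0, 0.1, -6, 0, 3.5, 0, 0.1, -9, 0, 3.5, 0, 0.1, -12, 0, 3.5, 0, 0.1, -14, 0, 3.5, 0, 0.1, -14, 0, 3.5, 0, 0.1, -14, 0, 3.5]
  newtons: 80

```text
time_s: 28.88
tcp_pos: [0.5444, 0.0151, 0.2468]
orientation: [0.001, 0.658, 0.753, 0.001]
contact_force: [0.4, 0.3, -1.1]
finger_gap: 0.427
finger_force: 73.7
```

```bash
python3 -c "
from h import *
to([.575,.213,.245],[.575,.213,.085])
im,p=cloud('side');x,y,z=p[...,0],p[...,1],p[...,2]
m=(x>.41)&(x<.63)&(y>.15)&(y<.29)&(z>.02)&(z<.1)&(im[...,2]<1.3*im[...,0]+20)
print(m.sum(),np.round(np.percentile(p[m],[3,50,97],axis=0),3).tolist())
cv2.imwrite('pics/g5.png',cv2.resize(im[50:270,180:400],None,fx=2.7,fy=2.7)[:,:,::-1])"
```

```text
t 28.8833 tcp [0.5444 0.0151 0.2468] tooly deg 7.7 turn -0.0 gap 0.426645714051486 tilt [ 0.003 -0.    -1.   ]
[0.575 0.213 0.245] ->cm [19.2   5.68  0.18]
[0.575 0.213 0.085] ->cm [19.21  5.63 16.18]
162 [[0.471, 0.227, 0.028], [0.491, 0.254, 0.043], [0.508, 0.278, 0.059]]
```

View pics/g5.png

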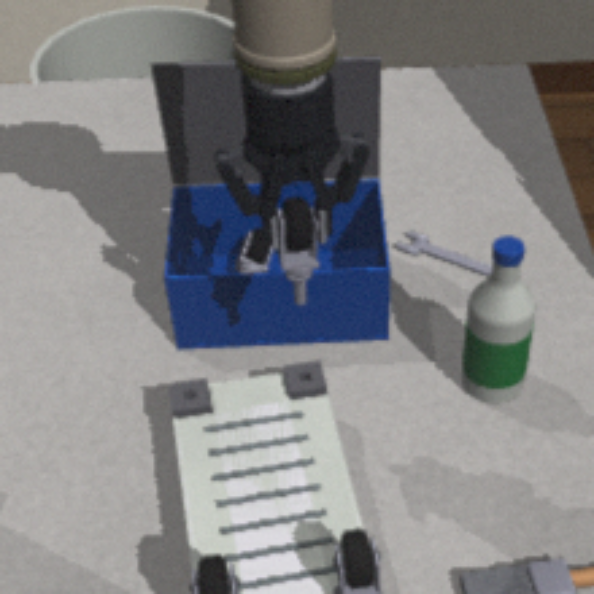

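Castor 3 is out and both +y sockets are empty. Castor 1 lies flat in the box (x .47–.51, below 6 cm), so I'll place 3 at x = .575.

servo_tool:
  series: [3, 1, 0, 0, 3.5, 6, 2, 0, 0, 3.5, 9, 3, 0, 0, 3.5, 12, 4, 0, 0, 3.5, 15, 5, 0, 0, 3.5, 18, 5.6, 0, 0, 3.5, 19.2, 5.6, 0, 0, 3.5, 19.2, 5.6, 0, 0, 3.5, 19.2, 5.6, 3, 0, 3.5, 19.2, 5.6, 6, 0, 3.5, 19.2, 5.6, 9, 0, 3.5, 19.2, 5.6, 12, 0, 3.5, 19.2, 5.6, 15, 0, 3.5, 19.2, 5.6, 16.3, 0, 3.5, 19.2, 5.6, 16.3, 0, 3.5]

```text
time_s: 30.18
tcp_pos: [0.5715, 0.2108, 0.0785]
orientation: [-0.001, 0.658, 0.753, -0.003]
contact_force: [0.2, 0.5, -0.6]
finger_gap: 0.427
finger_force: 73.7
```

servo_tool:
  series: [0, 0, 0, 0, 6, 0, 0, 0, 0, 6, 0, 0, 0, 0, 6, 0, 0, 0, 0, 6, 0, 0, -3, 0, 6, 0, 0, -7, 0, 6, 0, 0, -11, 0, 6, 0, 0, -15, 0, 6, 0, 0, -19, 0, 3, 0, 0, -23, 0, 0, 0, 0, -25, 0, 0, 0, 0, -25, 0, 0]

```text
time_s: 31.18
tcp_pos: [0.5751, 0.2142, 0.3388]
orientation: [0.002, 0.658, 0.753, 0.004]
contact_force: [0.0, -0.3, 0.5]
finger_gap: 0.138
finger_force: 0.0
```

```bash
python3 -c "
from h import *
im,p=cloud('side');x,y,z=p[...,0],p[...,1],p[...,2]
m=(x>.53)&(x<.635)&(y>.12)&(y<.29)&(z>.02)&(z<.2)&(im[...,2]<1.3*im[...,0]+20)
print(m.sum(),np.round(np.percentile(p[m],[3,50,97],axis=0),3).tolist())
to([.59,.2,.33],[.59,.37,.33],[.59,.37,.24])
cv2.imwrite('pics/g6.png',cv2.resize(im[50:270,180:400],None,fx=2.7,fy=2.7)[:,:,::-1])"
```

```text
141 [[0.555, 0.226, 0.028], [0.572, 0.255, 0.043], [0.588, 0.276, 0.057]]
t 31.2333 tcp [0.5743 0.2134 0.3358] tooly deg 7.71 turn -0.0 gap 0.04696618836498871 tilt [ 0.006  0.002 -1.   ]
[0.59 0.2  0.33] ->cm [-1.54  1.37  0.59]
[0.59 0.37 0.33] ->cm [15.31  3.65  0.62]
[0.59 0.37 0.24] ->cm [15.3   3.6   9.62]
```

View pics/g6.png

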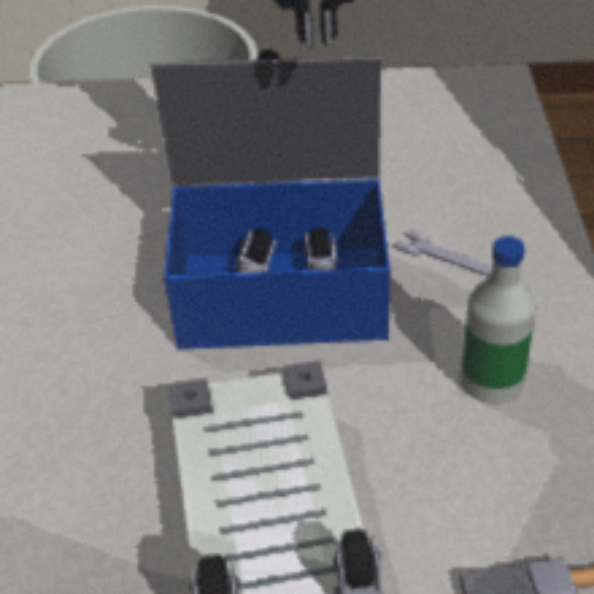

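Both worn castors lie flat in the box, at about (258,250) and (320,248). Next I'll go round behind the lid and swing it shut, keeping to the +x side of the knob.

servo_tool:
  series: [4, 1, 0, 0, 0, 8, 2, 0, 0, 0, 12, 3, 0, 0, 0, 16, 3.7, 0, 0, 0, 16, 3.7, 0, 0, 0, 16, 3.7, 3, 0, 0, 16, 3.7, 6, 0, 0, 16, 3.7, 9.5, 0, 0, 16, 3.7, 9.5, 0, 0, 16, 3.7, 9.5, 0, 0]
  newtons: 40

```text
time_s: 32.07
tcp_pos: [0.5877, 0.3754, 0.2352]
orientation: [-0.001, 0.658, 0.753, -0.002]
contact_force: [1.0, -0.1, 0.3]
finger_gap: 0.001
finger_force: 0.0
```

```bash
python3 -c "
from h import *
T=[]
for f in np.linspace(1.45,0,14):
    o=-.003+.012*np.sin(f);T.append([.59,.305-.13*np.cos(f)+o*np.sin(f),.11+.13*np.sin(f)+o*np.cos(f)+.006*np.cos(f)])
to(*T)"
```

```text
t 32.0667 tcp [0.5877 0.3754 0.2352] tooly deg 7.75 turn -0.0 gap 0.0005173947022515193 tilt [-0.004 -0.003 -1.   ]
[0.59   0.2982 0.2408] ->cm [-7.69 -0.82 -0.55]
[0.59   0.2835 0.2399] ->cm [-9.14 -1.02 -0.45]
[0.59   0.269  0.2372] ->cm [-10.58  -1.21  -0.18]
[0.59   0.2548 0.2328] ->cm [-11.98  -1.4    0.27]
[0.59   0.2412 0.2267] ->cm [-13.33  -1.58   0.88]
[0.59   0.2283 0.219 ] ->cm [-14.6   -1.75   1.66]
[0.59   0.2165 0.2096] ->cm [-15.77  -1.91   2.59]
[0.59   0.2058 0.1988] ->cm [-16.83  -2.05   3.68]
[0.59   0.1965 0.1867] ->cm [-17.75  -2.17   4.89]
[0.59   0.1887 0.1735] ->cm [-18.52  -2.27   6.22]
[0.59   0.1825 0.1592] ->cm [-19.13  -2.34   7.64]
[0.59   0.1781 0.1443] ->cm [-19.56  -2.4    9.14]
[0.59   0.1756 0.1288] ->cm [-19.81  -2.42  10.69]
[0.59  0.175 0.113] ->cm [-19.86  -2.43  12.27]
```

servo_tool:
  series: [-2.5, -0.3, -0.3, 0, 0, -5, -0.5, -0.5, 0, 0, -7.7, -0.8, -0.5, 0, 0, -9.1, -1, -0.4, 0, 0, -10.6, -1.2, -0.2, 0, 0, -12, -1.4, 0.3, 0, 0, -13.3, -1.6, 0.9, 0, 0, -14.6, -1.7, 1.7, 0, 0, -15.8, -1.9, 2.6, 0, 0, -16.8, -2, 3.7, 0, 0, -17.7, -2.2, 4.9, 0, 0, -18.5, -2.3, 6.2, 0, 0, -19.1, -2.3, 7.6, 0, 0, -19.5, -2.4, 9.1, 0, 0, -19.8, -2.4, 10.7, 0, 0, -19.9, -2.4, 12.2, 0, 0, -19.9, -2.4, 12.4, 0, 0, -19.9, -2.4, 12.4, 0, 0]

```text
time_s: 33.57
tcp_pos: [0.5914, 0.1747, 0.116]
orientation: [0.002, 0.658, 0.753, -0.001]
contact_force: [-10.8, -8.5, 45.0]
finger_gap: -0.002
finger_force: 22.5
```

servo_tool:
  series: [0, 0, -3, 0, 0, 0, 0, -7, 0, 0, 0, 0, -11, 0, 0, -4, 0, -14, 0, 0, -8, 0, -15, 0, 0, -12, 0, -15, 0, 0, -16, 0, -15, 0, 0, -20, 0, -15, 0, 0, -24, 0, -15, 0, 0, -24, 0, -15, 0, 0]

```text
time_s: 34.4
tcp_pos: [0.6238, -0.0734, 0.2607]
orientation: [0.001, 0.662, 0.749, -0.003]
contact_force: [0.1, -0.9, -0.0]
finger_gap: -0.003
finger_force: 0.0
```

```bash
python3 -c "
from h import *
s=r.get_state();print(s['time_s'],s['tcp_pos'])
im,p=cloud('side');x,y,z=p[...,0],p[...,1],p[...,2]
for n in ('side','top'):
    im2,p=cloud(n);x,y,z=p[...,0],p[...,1],p[...,2]
    m=(x>.41)&(x<.63)&(abs(x-.519)>.04)&(y>.145)&(y<.295)&(z>.09)&(z<.16)
    A=np.c_[y[m],np.ones(m.sum())];print(n,m.sum(),np.linalg.lstsq(A,z[m],rcond=None)[0],np.percentile(z[m],[2,50,98]))
cv2.imwrite('pics/g7.png',cv2.resize(im[50:330,180:480],(640,597))[:,:,::-1])"
```

```text
34.4 [ 0.62382661 -0.07337373  0.26074981]
side 973 [-0.0005608   0.11763764] [0.11442621 0.11749191 0.12049309]
top 2294 [0.00036182 0.11776844] [0.11331387 0.11789416 0.1222606 ]
```

View pics/g7.png

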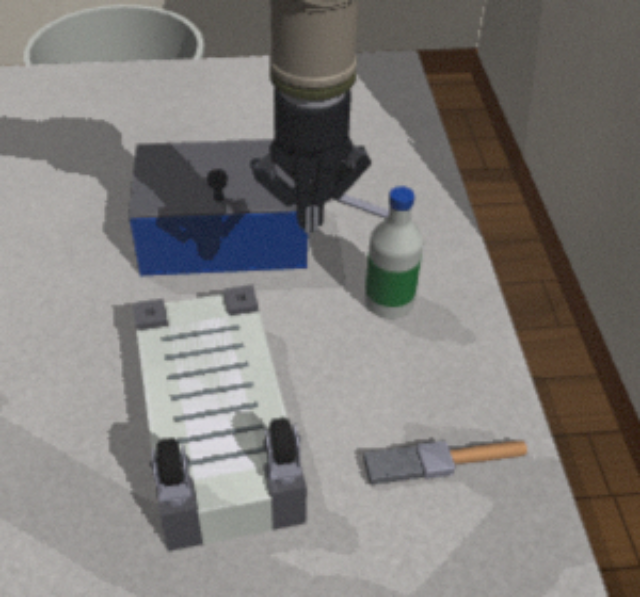

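The lid lies flat on the rim (slope about 0, top at z ≈ 0.117). The two sound castors still stand at (170,460) and (283,440), and the bystanders haven't moved. The robot touches nothing.

```bash
python3 -c "
from bench import r
print(r.hand_in())"
```

```text
the job is handed in; nothing more can be done
None
```

The two worn castors, from sockets 1 and 3, are in the parts box with its lid shut; the sound ones in sockets 2 and 4 are still in place, the bottle, spanner and brush are undisturbed, and the job was handed in at about 35 s.

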